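# Burnish the seam round a stone setting

## Robot

A 6-joint arm with a two-finger parallel gripper is mounted at the origin on the work surface. World frame = base frame: x ahead of the robot, y to its left, z up, the work surface at z = 0. Lengths are in m, angles in degrees, forces in N, time in s.
With the tool pointing down it reaches from about 0.275 to 1 m from the base axis. Payload 8.4 kg.
Tool frame: the origin (TCP) lies midway between the tips of the shut fingers; the grasp point (between the pads) lies 19 mm behind it; z points along the fingers, y is the line along which they close (so a half turn about z gives the same grasp; the last joint's range is limited). The gripper opens to 85 mm and grips with 20 to 120 N. Pads are 22 mm wide; open, the fingers measure 114 mm over their backs; the gripper's body (76 mm by 85 mm) begins 54 mm behind the grasp point. The pads swing forward as they close: fully open they stand 13 mm farther back than shut.
Start: joints at [66.727, 20.225, 93.587, -0, 66.188, -0.138], TCP at [0.246, 0.575, 0.231] pointing down, gripper open.
Joint ranges: [-150.9, 150.9], [-52.94, 120.26], [3.33, 152.33], [-74.26, 254.26], [0, 154.13], [-172.89, 172.89]. Speed limits (degrees/s): [127.2, 127.2, 159.86, 180, 180, 180].

## Interface

Orientations are given as [roll, pitch, yaw] about the fixed x, y, z axes, in that order (R = Rz(yaw) Ry(pitch) Rx(roll)).
In Python, from plant import manip, vision gives the robot as it stands.
- The arm moves only by the shell command python3 -m crank 'ROWS' [FORCE]. ROWS is JSON, a list of rows, each an object of numbers: "tx", "ty", "tz": the shift along the tool's x, y, z in mm; "spin": the turn about the tool's z in degrees; "jaw": the finger opening in mm, from 0 to 85.4. In form: [{"tx": .., "ty": .., "tz": .., "spin": .., "jaw": ..}, ...]. A call has exactly 5 rows; each row shifts and turns the commanded pose from where the row before left it, along the tool's axes as they then stand; what a row does not reach is not made up. A row lasts 1/8 s, in which the tool goes at most 62.5 mm and 10.7 degrees, less where a joint would pass 70% of its speed; a pose out of reach is approached as far as the arm can. A call is refused whole if a number of a shift passes 62.5 or a number of a turn 10.7, either way. A call with a gripper value outside its range is refused whole. The fingers move at their own pace and stop on an object; FORCE is the grip in N (left out, the last holds). Time passes only in rows, so rows that do not move let the fingers close, or fill a call up. It gives the time, the measured TCP pose, the force, the opening and the grip force at its end, in the units of the state.
- manip.get_state(): the state, without advancing time (a new reading comes with each control period).
- vision.camera(name): name is "scene" or "side" or "wrist"; returns a dict with "img" (480x640x3 uint8, blue, green, red), "mtx" (3x3 intrinsics, pixels), "position" and "rotation" of the camera in the world. Camera axes: x right, y down, z forward; pixel columns grow to the right and rows downward; lengths in m; the calibration is good to about 2 mm. A picture is of the moment at which its call begins. There is no depth.
- manip.close_job(): hands the job in; it is judged then, once.
The state is a dict: "time_s": time; "joint_pos": joint angles; "dq": joint speeds; "joint_torque": joint torques, N m; "tcp_pos": TCP position; "ee_rot": TCP orientation; "force": force on the tool from outside, world axes, zero at the start; "ft_torque": the same for the moment, N m; "gripper_width": finger opening in m; "grip_force": force on a finger pad.
Only numpy, scipy, OpenCV 4.12 (cv2) and the standard library are available. Lean on these libraries where they do the work, as an engineer would, in place of code of your own. Each camera call takes 0.05 s, during which the arm holds its last target. There are 200 camera calls.

## Task

Take the red-handled burnishing pen from the rack, set its sprung tip down lightly on the red dot on the brass plate, then draw it slowly (about 2 cm a second) along the dark seam line, round the green stone to the blue dot, in one pass with the tip kept pressed on the line (nose part way in) and without touching the stone or the clamping pins. Lift straight off only at the blue dot and hang the pen back upright in its own hole in the rack, collar down on the board. Do not touch the vise with the gripper, do not strike the lamp, and leave everything else where it is.

Things in the scene. Friction and masses are not known exactly. Their poses are not given: they have to be found in the camera images.
- vise: Engraver's ball vise, fixed, dark steel, 140 across, holding a brass plate 128 x 90 whose flat top is 100 above this origin (the vise's axis, underside; the origin may lie up to 12 below the bench top, so the height varies, and the yaw is anything). On the plate a 3 mm wide dark seam line, painted flush: straight along x from the red dot (-50,0) to (-25,0), then a half circle of radius 25 about (0,0) through (0,+25), then straight from (25,0) to the blue dot (50,0). z is up.
- seam0 (a point): The red dot, where the seam starts; on the plate's top, in the vise's frame (mm) (-50,0,100)
- seam1 (a point): Start of the bend, in the vise's frame (mm) (-25,0,100)
- seam2 (a point): Point on the bend, in the vise's frame (mm) (-17.7,17.7,100)
- seam3 (a point): Crown of the bend, in the vise's frame (mm) (0,25,100)
- seam4 (a point): Point on the bend, in the vise's frame (mm) (17.7,17.7,100)
- seam5 (a point): End of the bend, in the vise's frame (mm) (25,0,100)
- seam6 (a point): The blue dot, where the seam ends, in the vise's frame (mm) (50,0,100)
- seam_mid (a point): Centre of the bend's half circle, under the stone, at the plate's top, in the vise's frame (mm) (0,0,100)
- stone: Green stone in a silver setting, radius 17, 10 tall, at the centre of the bend on the plate; origin at the plate's top
- pins: Four upright steel clamping pins on the plate, radius 5, 16 tall, which stand at (+-37,-18) and (+-37,+19) in the vise's frame (mm); origin at the vise's axis, at the plate's top
- rack: Wooden tool rack, fixed, footprint 70 x 170; top board 56 x 160, 10 thick, its top 75 above the bench, with three holes 16 wide at y = -48, 0, +48 (own frame). A tool hangs upright in each by its brass collar, tools shuffled. Origin: centre of the underside; y runs along the row, z up.
- pen_grip (a point): The burnishing pen (red handle, 72 g, mass varies): the middle of its handle, z along the pen from tip to butt. Handle diameter 15, from 36 below to 36 above this point; below it a brass collar of diameter 20 (underside 44 below this point; rests on the rack), a steel shank of diameter 10 down to 84 below, then the sprung nose. Hanging in the rack this point is 119 above the bench.
- pen: The same burnishing pen as a whole (origin and axes as pen_grip)
- nose: Sprung nose of the pen, a round-ended steel pin of diameter 5; origin at its very tip, 102 below pen_grip when out. It slides up to 10 into the shank against a soft spring (0.75 N to start, 3.25 N fully in); beyond that it is rigid.
- graver_a: Neighbour tool in the rack, brown wooden handle, same shape as the pen but with a short fixed point; origin at mid-handle
- graver_b: Neighbour tool in the rack, black handle, same shape as the pen but with a short fixed point; origin at mid-handle
- lamp: Bench lamp, fixed, between vise and rack: base radius 45, upright post of radius 7 and 400 tall, its shade overhanging up to 150 along its own +x at 320 to 400 height. Origin: foot of the post
- tin: Red round tin, radius 32, 45 tall; origin underside
- weights: Stack of brass weights, radius 32, 44 tall; origin underside
- oil_can: Dark metal oil can, 50 x 76 x 86 tall; origin underside
- blower: Blue bulb blower standing on its base, radius 34, 105 tall; origin underside
- scratch_brush: Brush lying flat, 160 long along its x, under 40 tall; origin mid-length underside
- bench_block: Steel bench block 60 x 60 x 28; origin underside
Mind the look-alikes: they are no part of the job. Of the things that look like the pen, the smaller one is meant.

How it is judged:
By the outcome, as a careful person would: the job done as asked, in the order asked, and still so for the second after the job is handed in, with the robot touching nothing.
It also fails if it takes over 72 s, if anything falls off the work surface, if the arm or the gripper's body presses on something with over 40 N, if the wrist force passes 120 N, or if a joint passes its speed limit or range.

## Working session

There is one attempt and no reset: what is moved stays moved. The work goes in short steps, Python scripts to look and compute and a shell command to move; the robot and the scene stay as the last step left them, time stands still between calls to the robot, and variables do not carry over. Pictures are saved under pics/ and viewed, at most 12 in all, crops included, and the job is handed in when it is done.

```bash
ls; mkdir -p pics
python3 - <<'E'
from plant import manip, vision
import cv2
print(manip.get_state())
for n in ["scene","side","wrist"]:
    c=vision.camera(n); cv2.imwrite(f"pics/{n}0.png",c["img"]); print(n,c["mtx"].tolist(),c["position"],c["rotation"])
E
```

```text
pics
{'time_s': 0.0, 'joint_pos': array([ 6.67279679e+01,  2.02636314e+01,  9.36279655e+01,  1.69306125e-03,
        6.61886223e+01, -1.37732061e-01]), 'dq': array([-0.06960393,  0.04723343, -0.01579122,  0.04626436, -0.01853504,
       -0.03135555]), 'joint_torque': array([-2.49289456e-03, -6.05258203e+01, -3.42064834e+01, -2.32766024e-04,
        9.45091975e-03,  2.68724392e-06]), 'tcp_pos': array([0.24536285, 0.57431253, 0.2305575 ]), 'ee_rot': array([-1.79919785e+02, -1.74082100e-03,  1.56865014e+02]), 'force': array([-0.12681458, -0.21928369,  0.49898626]), 'ft_torque': array([ 0.02418844, -0.02139578, -0.04256853]), 'grip_force': 0.0, 'gripper_width': 0.08534780385296419}
scene [[469.121367658379, 0.0, 321.01625080516607], [0.0, 469.121367658379, 244.8664862007655], [0.0, 0.0, 1.0]] [0.92595568 0.61313671 0.7725745 ] [-133.18313323   -0.40014452  146.67468579]
side [[480.94353635867617, 0.0, 312.5036129019022], [0.0, 480.94353635867617, 243.02258907254608], [0.0, 0.0, 1.0]] [ 0.1726687  -0.65478872  0.93516169] [-1.36952371e+02 -8.89512180e-02 -2.93403387e+01]
wrist [[343.1464908653365, 0.0, 320.64495630999255], [0.0, 343.1464908653365, 234.94724873602962], [0.0, 0.0, 1.0]] [0.17982977 0.6036124  0.37258091] [1.63851497e+02 8.12289377e-02 6.68563395e+01]
```

View pics/scene0.png

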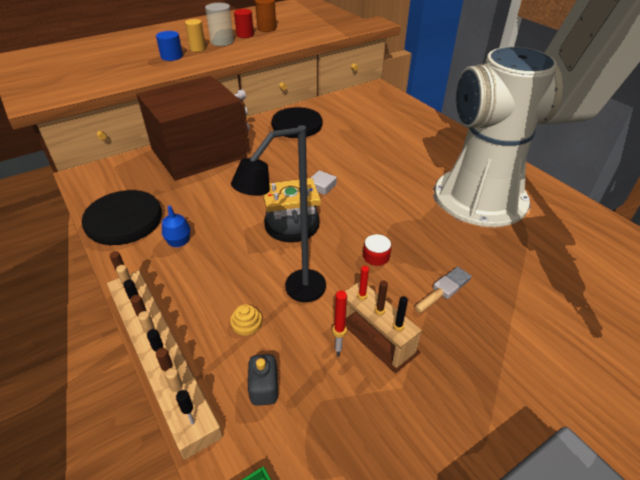

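View pics/side0.png

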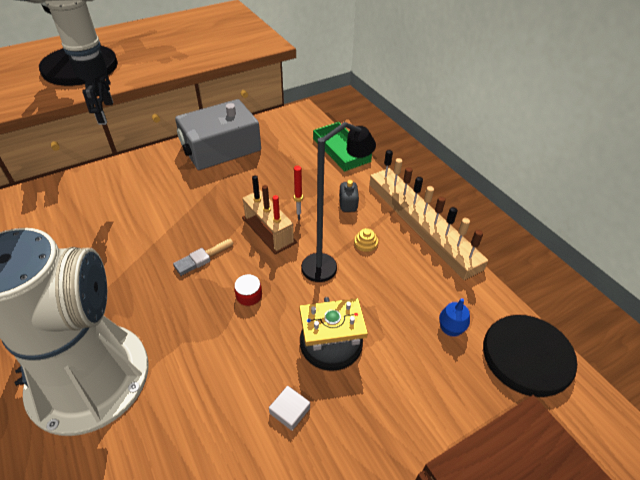

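The side view shows the rack at about (268,220), the vise at (333,325) and the lamp post at (320,268→140). There are two red-handled candidates. One hangs in the rack (scene (364,282), side (276,208)). The other is a bigger red tool standing outside it (scene (340,312), side (298,183)). The smaller one, in the rack, fits the description, and I'll confirm it in a crop.

Run:
```python
import cv2,numpy as np
s=cv2.imread("pics/scene0.png");d=cv2.imread("pics/side0.png")
f=lambda im,x,y,w,h,W,H:cv2.resize(im[y:y+h,x:x+w],(W,H),interpolation=cv2.INTER_CUBIC)
a=f(s,325,255,100,120,400,480) # x4
b=f(d,230,160,100,120,400,480)
cv2.imwrite("pics/c1.png",np.hstack([a,b]))
a=f(s,255,165,80,80,400,400) # x5
b=f(d,292,290,80,80,400,400)
cv2.imwrite("pics/c2.png",np.hstack([a,b]))
```

```text
(no output)
```

View pics/c1.png

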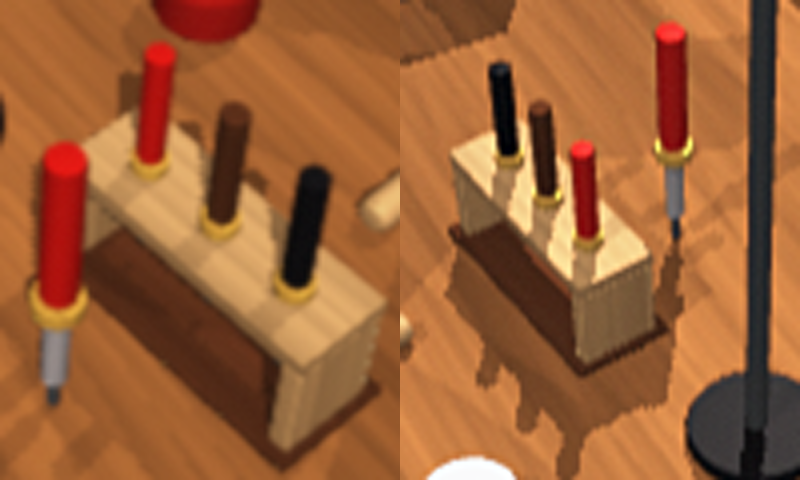

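View pics/c2.png

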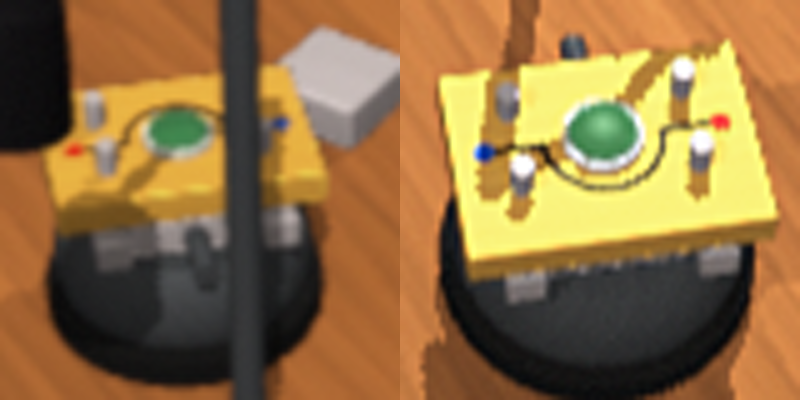

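The crops confirm it: in the rack the thin red pen is at an end hole (scene butt (365,267.5), side butt (275.5,197.5)), while the thicker one stands apart. The red and blue dots are at scene (269.6,195.2)/(311.2,190) and side (356,314.4)/(309,320.4).

```bash
cat > h.py <<'E'
from plant import manip, vision
import numpy as np, cv2
from scipy.spatial.transform import Rotation as R
S=dict(scene=([[469.1213,0,321.0163],[0,469.1213,244.8665],[0,0,1]],[0.92595568,0.61313671,0.7725745],[-133.18313323,-0.40014452,146.67468579]),
 side=([[480.9435,0,312.5036],[0,480.9435,243.0226],[0,0,1]],[0.1726687,-0.65478872,0.93516169],[-136.952371,-0.0889512,-29.3403387]))
def ray(c,p):
    K,o,e=c; d=R.from_euler('xyz',e,degrees=True).as_matrix()@np.linalg.inv(K)@[*p,1]
    return np.array(o),d/np.linalg.norm(d)
def tri(*cp):
    A=np.zeros((3,3));b=np.zeros(3)
    for c,p in cp:
        o,d=ray(c,p);M=np.eye(3)-np.outer(d,d);A+=M;b+=M@o
    x=np.linalg.solve(A,b)
    return x,[np.linalg.norm((np.eye(3)-np.outer(d,d))@(x-o)) for o,d in[ray(c,p) for c,p in cp]]
def onz(c,p,z):
    o,d=ray(c,p); return o+d*(z-o[2])/d[2]
def proj(c,X):
    K,o,e=c; v=np.array(K)@R.from_euler('xyz',e,degrees=True).as_matrix().T@(np.array(X)-o); return v[:2]/v[2]
def cam(n):
    c=vision.camera(n); return c['img'],(c['mtx'],c['position'],c['rotation'])
E
python3 - <<'E'
from h import *
np.set_printoptions(precision=4,suppress=True)
a,b=S['scene'],S['side']
for n,p,q in [("butt",(365,267.5),(275.5,197.5)),("collar",(362.5,296.5),(276.8,219.5)),("brown",(383.3,282.5),(265,186.8)),("black",(403.5,298.8),(255,177.3)),
 ("bigred",(341.3,294),(297.5,168)),("red",(269.6,195.2),(356,314.4)),("blue",(311.2,190),(309,320.4)),("stone",(290.6,190.8),(332.6,316.8)),("lampbase",(305.5,285),(319.5,267)),("lamptop",(302,128),(321,138)),("shade",(251,178),(362,142))]:
    print(n,*tri((a,p),(b,q)))
for p in[(365,267.5),(383.3,282.5),(403.5,298.8)]:print(onz(a,p,.155))
for p in[(275.5,197.5),(265,186.8),(255,177.3)]:print(onz(b,p,.155))
E
```

```text
butt [0.5264 0.1584 0.1534] [np.float64(0.0010420874605130382), np.float64(0.0010420874605130493)]
collar [0.5273 0.1615 0.0756] [np.float64(0.0006256903027619313), np.float64(0.0006256903027619518)]
brown [0.5215 0.2063 0.154 ] [np.float64(0.0005672765966633949), np.float64(0.0005672765966631992)]
black [0.5156 0.254  0.1528] [np.float64(0.0008505116401835677), np.float64(0.0008505116401836284)]
bigred [0.6129 0.2047 0.1789] [np.float64(0.0007443924210589848), np.float64(0.0007443924210591345)]
red [ 0.5355 -0.1956  0.0975] [np.float64(0.0010583755688079062), np.float64(0.0010583755688077594)]
blue [ 0.4421 -0.1601  0.0973] [np.float64(0.0016087325324206545), np.float64(0.001608732532420795)]
stone [ 0.4879 -0.179   0.1016] [np.float64(0.0013784129014293115), np.float64(0.0013784129014294579)]
lampbase [0.5729 0.0213 0.0056] [np.float64(0.0015313574467253907), np.float64(0.0015313574467253146)]
lamptop [0.574  0.0253 0.3899] [np.float64(0.0007484178489058053), np.float64(0.0007484178489059335)]
shade [0.679  0.0354 0.3379] [np.float64(0.0024104511043052095), np.float64(0.0024104511043050703)]
[0.5265 0.16   0.155 ]
[0.5216 0.2072 0.155 ]
[0.5163 0.2556 0.155 ]
[0.5265 0.1561 0.155 ]
[0.5215 0.2048 0.155 ]
[0.5153 0.2508 0.155 ]
```

```bash
python3 -m crank '[{"tx":-42.2,"ty":-27.1,"tz":0,"spin":0,"jaw":60},{"tx":-42.2,"ty":-27.1,"tz":0,"spin":0,"jaw":60},{"tx":-42.2,"ty":-27.1,"tz":0,"spin":0,"jaw":60},{"tx":-42.2,"ty":-27.1,"tz":0,"spin":0,"jaw":60},{"tx":-42.2,"ty":-27.1,"tz":0,"spin":0,"jaw":60}]' 50
python3 -m crank '[{"tx":-42.2,"ty":-27.1,"tz":0,"spin":0,"jaw":60},{"tx":-42.2,"ty":-27.1,"tz":0,"spin":0,"jaw":60},{"tx":-42.2,"ty":-27.1,"tz":0,"spin":0,"jaw":60},{"tx":-42.2,"ty":-27.1,"tz":0,"spin":0,"jaw":60},{"tx":-42.2,"ty":-27.1,"tz":0,"spin":0,"jaw":60}]' 50
python3 -m crank '[{"tx":0,"ty":0,"tz":0,"spin":10,"jaw":60},{"tx":0,"ty":0,"tz":0,"spin":10,"jaw":60},{"tx":0,"ty":0,"tz":0,"spin":10,"jaw":60},{"tx":0,"ty":0,"tz":0,"spin":10,"jaw":60},{"tx":0,"ty":0,"tz":0,"spin":10,"jaw":60}]' 50
python3 -m crank '[{"tx":0,"ty":0,"tz":0,"spin":10,"jaw":60},{"tx":0,"ty":0,"tz":0,"spin":0,"jaw":60},{"tx":0,"ty":0,"tz":0,"spin":0,"jaw":60},{"tx":0,"ty":0,"tz":0,"spin":0,"jaw":60},{"tx":0,"ty":0,"tz":0,"spin":0,"jaw":60}]' 50
python3 - <<'E'
from h import *
im,c=cam("wrist"); cv2.imwrite("pics/w1.png",im); print(c)
for P in[(.5265,.159,.155),(.5275,.160,.083)]: print(proj(c,P))
E
```

```text
time_s: 0.78
tcp_pos: [0.387, 0.3658, 0.2312]
ee_rot: [-180.0, 0.0, 156.9]
force: [0.8, 1.0, 0.0]
gripper_width: 0.0601
grip_force: 0.0
time_s: 1.4
tcp_pos: [0.5279, 0.1582, 0.2312]
ee_rot: [180.0, -0.0, 156.9]
force: [0.4, 1.0, 0.3]
gripper_width: 0.0602
grip_force: 0.0
time_s: 2.02
tcp_pos: [0.527, 0.1596, 0.231]
ee_rot: [-180.0, -0.0, 106.5]
force: [0.2, 0.6, 0.1]
gripper_width: 0.06
grip_force: 0.0
time_s: 2.65
tcp_pos: [0.5271, 0.1597, 0.2313]
ee_rot: [-180.0, 0.0, 96.9]
force: [-0.2, -0.2, 0.3]
gripper_width: 0.0597
grip_force: 0.0
(array([[343.14649087,   0.        , 320.64495631],
       [  0.        , 343.14649087, 234.94724874],
       [  0.        ,   0.        ,   1.        ]]), array([0.51783461, 0.2311179 , 0.37322094]), array([ 1.63855458e+02, -1.60990143e-02,  6.91998114e+00]))
[320.42391233 248.52484466]
[321.7303799  221.43284288]
```

View pics/w1.png

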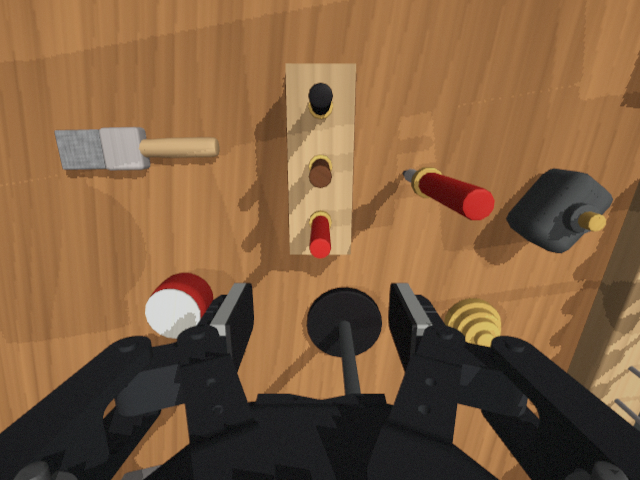

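The wrist view has the red pen butt at (320,244), between the fingers' columns and 4 px off the prediction, which puts the pen about 2 mm further in +y. I'll descend and grip.

```bash
python3 -m crank '[{"tx":2,"ty":0,"tz":31,"spin":0,"jaw":60},{"tx":0,"ty":0,"tz":30,"spin":0,"jaw":60},{"tx":0,"ty":0,"tz":30,"spin":0,"jaw":60},{"tx":0,"ty":0,"tz":25,"spin":0,"jaw":60},{"tx":0,"ty":0,"tz":15,"spin":0,"jaw":60}]' 60
python3 -m crank '[{"tx":0,"ty":0,"tz":0,"spin":0,"jaw":60},{"tx":0,"ty":0,"tz":0,"spin":0,"jaw":30},{"tx":0,"ty":0,"tz":0,"spin":0,"jaw":20},{"tx":0,"ty":0,"tz":0,"spin":0,"jaw":10},{"tx":0,"ty":0,"tz":0,"spin":0,"jaw":10}]' 60
python3 -m crank '[{"tx":0,"ty":0,"tz":0,"spin":0,"jaw":10},{"tx":0,"ty":0,"tz":0,"spin":0,"jaw":10},{"tx":0,"ty":0,"tz":0,"spin":0,"jaw":10},{"tx":0,"ty":0,"tz":0,"spin":0,"jaw":10},{"tx":0,"ty":0,"tz":0,"spin":0,"jaw":10}]' 60
```

```text
time_s: 3.32
tcp_pos: [0.5264, 0.1616, 0.0991]
ee_rot: [-179.9, 0.0, 96.9]
force: [0.5, 0.3, 0.5]
gripper_width: 0.0601
grip_force: 0.0
time_s: 3.95
tcp_pos: [0.5275, 0.1619, 0.1012]
ee_rot: [179.9, -0.0, 96.9]
force: [-0.9, -1.0, 7.3]
gripper_width: 0.0136
grip_force: 58.5
time_s: 4.58
tcp_pos: [0.5275, 0.1619, 0.1012]
ee_rot: [179.9, -0.0, 96.9]
force: [-1.4, -1.2, 7.4]
gripper_width: 0.014
grip_force: 58.5
```

```bash
python3 -m crank '[{"tx":0,"ty":0,"tz":-20,"spin":0,"jaw":10},{"tx":0,"ty":0,"tz":-25,"spin":0,"jaw":10},{"tx":0,"ty":0,"tz":-30,"spin":0,"jaw":10},{"tx":0,"ty":0,"tz":-30,"spin":0,"jaw":10},{"tx":0,"ty":0,"tz":-25,"spin":0,"jaw":10}]' 60
python3 -m crank '[{"tx":0,"ty":0,"tz":0,"spin":9.2,"jaw":10},{"tx":0,"ty":0,"tz":0,"spin":9.3,"jaw":10},{"tx":0,"ty":0,"tz":0,"spin":9.2,"jaw":10},{"tx":0,"ty":0,"tz":0,"spin":0,"jaw":10},{"tx":0,"ty":0,"tz":0,"spin":0,"jaw":10}]' 60
python3 -m crank '[{"tx":-28.1,"ty":-16.5,"tz":0,"spin":0,"jaw":10},{"tx":-28.1,"ty":-16.5,"tz":0,"spin":0,"jaw":10},{"tx":-28.1,"ty":-16.5,"tz":0,"spin":0,"jaw":10},{"tx":-28.1,"ty":-16.5,"tz":0,"spin":0,"jaw":10},{"tx":-28.1,"ty":-16.5,"tz":0,"spin":0,"jaw":10}]' 60
python3 -m crank '[{"tx":-32.2,"ty":16.5,"tz":0,"spin":0,"jaw":10},{"tx":-32.2,"ty":16.5,"tz":0,"spin":0,"jaw":10},{"tx":-32.2,"ty":16.5,"tz":0,"spin":0,"jaw":10},{"tx":-32.2,"ty":16.5,"tz":0,"spin":0,"jaw":10},{"tx":-32.2,"ty":16.5,"tz":0,"spin":0,"jaw":10}]' 60
python3 -m crank '[{"tx":-5.9,"ty":27,"tz":0,"spin":0,"jaw":10},{"tx":-5.9,"ty":27,"tz":0,"spin":0,"jaw":10},{"tx":-5.9,"ty":27,"tz":0,"spin":0,"jaw":10},{"tx":-5.9,"ty":27,"tz":0,"spin":0,"jaw":10},{"tx":-5.9,"ty":27,"tz":0,"spin":0,"jaw":10}]' 60
python3 -m crank '[{"tx":0,"ty":0,"tz":15,"spin":0,"jaw":10},{"tx":0,"ty":0,"tz":10,"spin":0,"jaw":10},{"tx":0,"ty":0,"tz":0,"spin":0,"jaw":10},{"tx":0,"ty":0,"tz":0,"spin":0,"jaw":10},{"tx":0,"ty":0,"tz":0,"spin":0,"jaw":10}]' 60
python3 - <<'E'
from h import *
print(manip.get_state()['tcp_pos'])
o=[]
for n,(x,y,w) in dict(scene=(235,145,80),side=(310,260,80)).items():
    im,c=cam(n); cv2.imwrite(f"pics/{n}2.png",im)
    o.append(cv2.resize(im[y:y+100,x:x+w],(400,500),interpolation=cv2.INTER_CUBIC))
cv2.imwrite("pics/c3.png",np.hstack(o))
im,c=cam("wrist"); cv2.imwrite("pics/w2.png",im); np.savez("w2.npz",K=c[0],o=c[1],e=c[2])
E
```

```text
time_s: 5.2
tcp_pos: [0.527, 0.1617, 0.2316]
ee_rot: [180.0, -0.0, 96.9]
force: [0.8, -0.1, -1.0]
gripper_width: 0.0138
grip_force: 58.4
time_s: 5.82
tcp_pos: [0.5268, 0.1617, 0.2303]
ee_rot: [-180.0, 0.0, 69.4]
force: [-0.1, 0.6, -1.1]
gripper_width: 0.0137
grip_force: 58.4
time_s: 6.45
tcp_pos: [0.399, 0.0592, 0.2303]
ee_rot: [180.0, -0.0, 69.3]
force: [-0.1, 0.2, -0.6]
gripper_width: 0.0133
grip_force: 58.5
time_s: 7.08
tcp_pos: [0.4197, -0.1213, 0.2305]
ee_rot: [180.0, -0.0, 69.3]
force: [0.4, 0.2, -0.2]
gripper_width: 0.0134
grip_force: 58.5
time_s: 7.7
tcp_pos: [0.5361, -0.1962, 0.2302]
ee_rot: [-180.0, -0.0, 69.3]
force: [-0.4, -0.6, -1.1]
gripper_width: 0.0137
grip_force: 58.5
time_s: 8.32
tcp_pos: [0.5355, -0.1956, 0.2059]
ee_rot: [179.9, 0.0, 69.2]
force: [-0.3, 1.0, -0.7]
gripper_width: 0.0135
grip_force: 58.6
[ 0.53548638 -0.19559918  0.20588497]
```

View pics/c3.png

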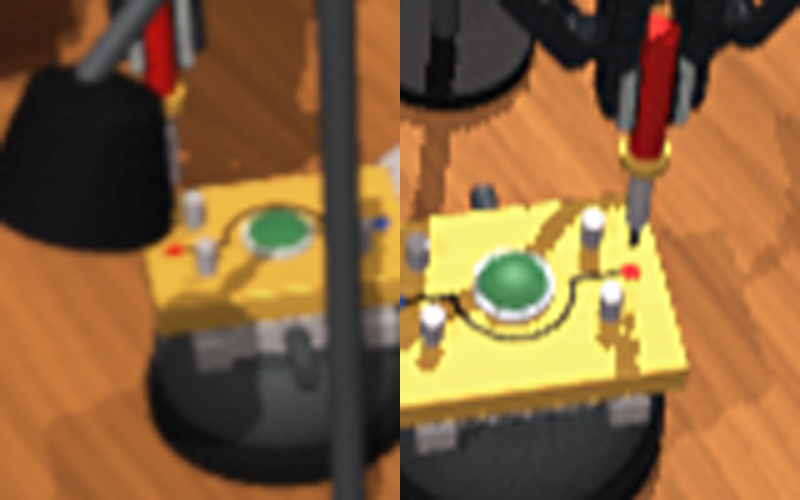

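View pics/w2.png

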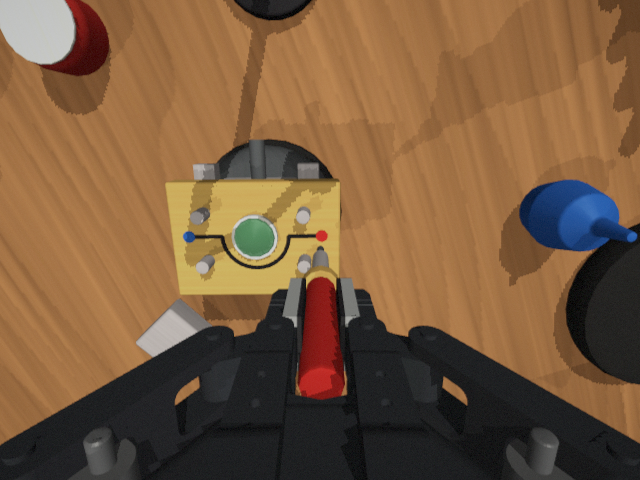

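The wrist view shows the blue dot at (189,237), the red dot at (321.5,236) and the nose tip at (320.5,249), with the seam parallel to the image rows. In the side view the tip is at (356.8,308) and the red dot at (356,314). I'll compute both in all views.

Run:
```python
from h import *
np.set_printoptions(precision=4,suppress=True)
z=np.load("w2.npz"); W=(z['K'],z['o'],z['e']); w=cv2.imread("pics/w2.png").astype(int); s=cv2.imread("pics/side2.png").astype(int); s0=cv2.imread("pics/side0.png").astype(int)
def cen(im,x,y,r,ch):
    p=im[y-r:y+r+1,x-r:x+r+1]; o=[i for i in range(3) if i!=ch]
    wt=np.clip(p[...,ch]-np.max(p[...,o],-1)-60 if ch==2 else p[...,ch]-p[...,2]-20,0,None)
    if ch==2: wt=wt*(p[...,1]<110)
    Y,X=np.mgrid[y-r:y+r+1,x-r:x+r+1]; return np.array([(X*wt).sum(),(Y*wt).sum()])/wt.sum()
rw,bw=cen(w,321,236,6,2),cen(w,189,237,7,0); rs,bs=cen(s,356,314,5,2),cen(s0,309,320,5,0)
print(rw,bw,rs,bs)
tw=(320.5,249);ts=(356.8,308.3)
print("red W+side",tri((W,rw),(S['side'],rs))); print("blue",tri((W,bw),(S['side'],bs)))
print("red all",tri((W,rw),(S['side'],rs),(S['scene'],(269.6,195.2)))); print("blue all",tri((W,bw),(S['side'],bs),(S['scene'],(311.2,190))))
print("tip",tri((W,tw),(S['side'],ts)))
st=manip.get_state();T=st['tcp_pos']-[0,0,.083]; print(T,proj(W,T),proj(S['side'],T))
for zz in(.09,.095,.1):
  a,b=onz(W,rw,zz),onz(W,bw,zz); print(zz,a,b,np.linalg.norm(a-b), np.degrees(np.arctan2(*(b-a)[1::-1])),onz(S['side'],rs,zz))
  print(onz(W,(321.5,223),zz)) if 0 else 0
```

```text
[321.2249 235.5209] [188.3733 236.4573] [355.4895 313.8013] [308.1291 320.0791]
red W+side (array([ 0.5349, -0.1959,  0.1005]), [np.float64(0.00015779546606133326), np.float64(0.00015779546606142756)])
blue (array([ 0.4412, -0.1611,  0.1003]), [np.float64(5.3909526528691064e-05), np.float64(5.3909526528665227e-05)])
red all (array([ 0.535 , -0.1953,  0.0985]), [np.float64(0.0010906884082666525), np.float64(0.0008291830405953004), np.float64(0.001038873673688243)])
blue all (array([ 0.441 , -0.1602,  0.0981]), [np.float64(0.001307290154636866), np.float64(0.0010032587223572996), np.float64(0.001262469654755216)])
tip (array([ 0.5338, -0.1986,  0.1242]), [np.float64(0.0006966276913831148), np.float64(0.000696627691382911)])
[ 0.5355 -0.1957  0.1227] [322.2465 243.9761] [356.3214 307.398 ]
0.09 [ 0.5337 -0.1987  0.09  ] [ 0.4363 -0.1624  0.09  ] 0.10394956624484189 159.56666752651887 [ 0.5396 -0.1902  0.09  ]
0.095 [ 0.5342 -0.1973  0.095 ] [ 0.4387 -0.1617  0.095 ] 0.10193279465263327 159.5666675265189 [ 0.5374 -0.1929  0.095 ]
0.1 [ 0.5347 -0.196   0.1   ] [ 0.4411 -0.1611  0.1   ] 0.09991602306042463 159.5666675265189 [ 0.5352 -0.1957  0.1   ]
```

```bash
python3 -m crank '[{"tx":3.1,"ty":0,"tz":0,"spin":-0.3,"jaw":10},{"tx":0,"ty":0,"tz":7,"spin":0,"jaw":10},{"tx":0,"ty":0,"tz":7,"spin":0,"jaw":10},{"tx":0,"ty":0,"tz":4,"spin":0,"jaw":10},{"tx":0,"ty":0,"tz":0,"spin":0,"jaw":10}]' 60
python3 -m crank '[{"tx":0,"ty":0,"tz":0,"spin":0,"jaw":10},{"tx":0,"ty":0,"tz":0,"spin":0,"jaw":10},{"tx":0,"ty":0,"tz":0,"spin":0,"jaw":10},{"tx":0,"ty":0,"tz":0,"spin":0,"jaw":10},{"tx":0,"ty":0,"tz":0,"spin":0,"jaw":10}]' 60
python3 - <<'E'
from h import *
im,c=cam("wrist"); cv2.imwrite("pics/w3.png",im); np.savez("w3.npz",K=c[0],o=c[1],e=c[2])
s,_=cam("side"); cv2.imwrite("pics/side3.png",s)
f=lambda im,x,y,w,h,W,H:cv2.resize(im[y:y+h,x:x+w],(W,H),interpolation=cv2.INTER_CUBIC)
cv2.imwrite("pics/c4.png",np.hstack([f(im,295,205,50,60,400,480),f(s,330,270,50,60,400,480)]))
st=manip.get_state();print(st['tcp_pos'],st['ee_rot'],st['force'])
E
```

```text
time_s: 9.1
tcp_pos: [0.5361, -0.1927, 0.1867]
ee_rot: [-179.9, 0.0, 69.5]
force: [0.0, -0.4, 0.5]
gripper_width: 0.0137
grip_force: 58.6
time_s: 9.72
tcp_pos: [0.5364, -0.1928, 0.1873]
ee_rot: [180.0, 0.0, 69.5]
force: [0.2, -0.4, -0.4]
gripper_width: 0.0133
grip_force: 58.6
[ 0.53645888 -0.19276336  0.18727628] [-1.79999164e+02  6.39805344e-04  6.94657524e+01] [-0.53897049  0.27491113 -0.07898905]
```

View pics/c4.png

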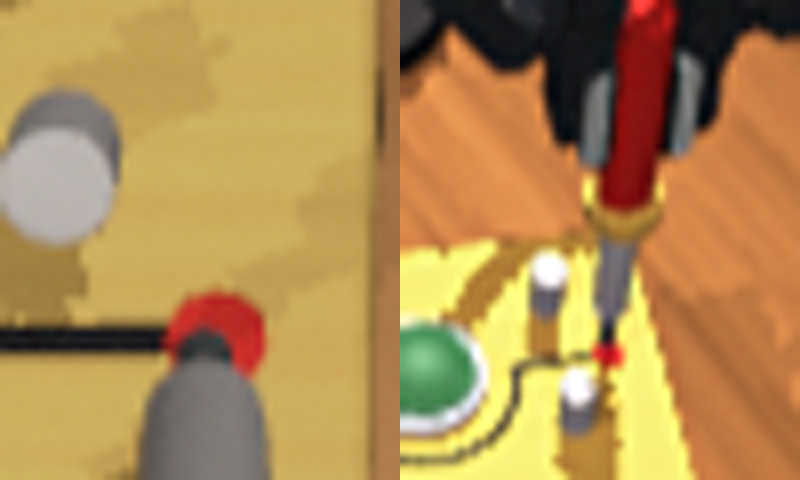

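The crop shows the nose just above the red dot. In the wrist view the nose end is about (320.6,249.5) and the dot (322,247.6). In the side view the nose end is at (355.7,312) and the dot at (355.5,313.8).

Run:
```python
from h import *
np.set_printoptions(precision=4,suppress=True)
z=np.load("w3.npz"); W=(z['K'],z['o'],z['e'])
n=tri((W,(320.6,249.5)),(S['side'],(355.7,311.9)));r=tri((W,(322,247.6)),(S['side'],(355.5,313.8)))
print(n,r)
d=n[0]-r[0]; y=np.radians(69.47); print("tool x,y err mm",1e3*(d[0]*np.cos(y)+d[1]*np.sin(y)),1e3*(d[0]*np.sin(y)-d[1]*np.cos(y)))
# direct: where nose sphere centre would be in wrist if centred over dot at heights
for h in(.005,.0075,.01): print(h,proj(W,r[0]+[0,0,h]))
```

```text
(array([ 0.5347, -0.1955,  0.1071]), [np.float64(0.0005110994668084141), np.float64(0.0005110994668085397)]) (array([ 0.5349, -0.1962,  0.1009]), [np.float64(4.058684455988107e-05), np.float64(4.058684455977964e-05)])
tool x,y err mm 0.5482090080564408 -0.4445305918448126
0.005 [321.9737 249.8694]
0.0075 [321.9892 251.0457]
0.01 [322.0052 252.2464]
```

```bash
python3 -m crank '[{"tx":-0.7,"ty":0.8,"tz":0,"spin":0,"jaw":10},{"tx":0,"ty":0,"tz":1,"spin":0,"jaw":10},{"tx":0,"ty":0,"tz":1,"spin":0,"jaw":10},{"tx":0,"ty":0,"tz":1,"spin":0,"jaw":10},{"tx":0,"ty":0,"tz":1,"spin":0,"jaw":10}]' 60
python3 -m crank '[{"tx":0,"ty":0,"tz":1,"spin":0,"jaw":10},{"tx":0,"ty":0,"tz":1,"spin":0,"jaw":10},{"tx":0,"ty":0,"tz":1,"spin":0,"jaw":10},{"tx":0,"ty":0,"tz":1,"spin":0,"jaw":10},{"tx":0,"ty":0,"tz":0.3,"spin":0,"jaw":10}]' 60
python3 - <<'E'
from h import *
F=[]
for i in range(6):
    im,c=cam("wrist"); st=manip.get_state(); F.append(st['force'])
print(np.mean(F,0),np.std(F,0),st['tcp_pos'])
s,_=cam("side"); np.savez("w4.npz",K=c[0],o=c[1],e=c[2])
f=lambda im,x,y,w,h,W,H:cv2.resize(im[y:y+h,x:x+w],(W,H),interpolation=cv2.INTER_CUBIC)
cv2.imwrite("pics/c5.png",np.hstack([f(im,295,205,50,60,400,480),f(s,330,270,50,60,400,480)]))
E
```

```text
time_s: 10.45
tcp_pos: [0.5369, -0.1937, 0.1832]
ee_rot: [-180.0, 0.0, 69.5]
force: [-0.5, -0.4, 0.4]
gripper_width: 0.0139
grip_force: 58.6
time_s: 11.08
tcp_pos: [0.537, -0.1937, 0.179]
ee_rot: [180.0, -0.0, 69.5]
force: [-0.1, 0.7, 1.0]
gripper_width: 0.0135
grip_force: 58.7
[-0.39314341  0.09046711  1.26201832] [0.3427379  0.31847864 0.36446385] [ 0.53697689 -0.19368329  0.17904041]
```

View pics/c5.png

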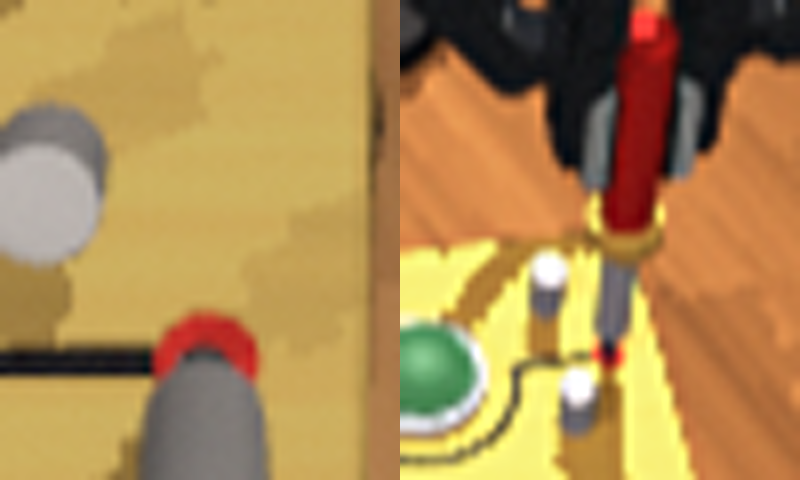

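The tip is pressed on the dot, about 2 N and nose about 5 mm in, and it is centred on the line. I'll draw the first straight.

```bash
python3 -m crank '[{"tx":0,"ty":-2.5,"tz":0,"spin":0,"jaw":10},{"tx":0,"ty":-2.5,"tz":0,"spin":0,"jaw":10},{"tx":0,"ty":-2.5,"tz":0,"spin":0,"jaw":10},{"tx":0,"ty":-2.5,"tz":0,"spin":0,"jaw":10},{"tx":0,"ty":-2.5,"tz":0,"spin":0,"jaw":10}]' 60
python3 -m crank '[{"tx":0,"ty":-2.5,"tz":0,"spin":0,"jaw":10},{"tx":0,"ty":-2.5,"tz":0,"spin":0,"jaw":10},{"tx":0,"ty":-2.5,"tz":0,"spin":0,"jaw":10},{"tx":0,"ty":-2.5,"tz":0,"spin":0,"jaw":10},{"tx":0,"ty":-2.5,"tz":0,"spin":0,"jaw":10}]' 60
python3 - <<'E'
from h import *
im,c=cam("wrist"); st=manip.get_state(); print(st['force'],st['tcp_pos'])
cv2.imwrite("pics/c6.png",cv2.resize(im[200:260,270:370],(800,480),interpolation=cv2.INTER_CUBIC))
E
```

```text
time_s: 12.05
tcp_pos: [0.5251, -0.1893, 0.179]
ee_rot: [180.0, 0.0, 69.5]
force: [0.9, -1.0, 1.3]
gripper_width: 0.0135
grip_force: 58.7
time_s: 12.68
tcp_pos: [0.5134, -0.1849, 0.179]
ee_rot: [180.0, 0.0, 69.5]
force: [2.2, -0.5, 0.8]
gripper_width: 0.0134
grip_force: 58.7
[-0.03368571 -0.13777845  0.98946738] [ 0.5129546  -0.18468019  0.17891888]
```

View pics/c6.png

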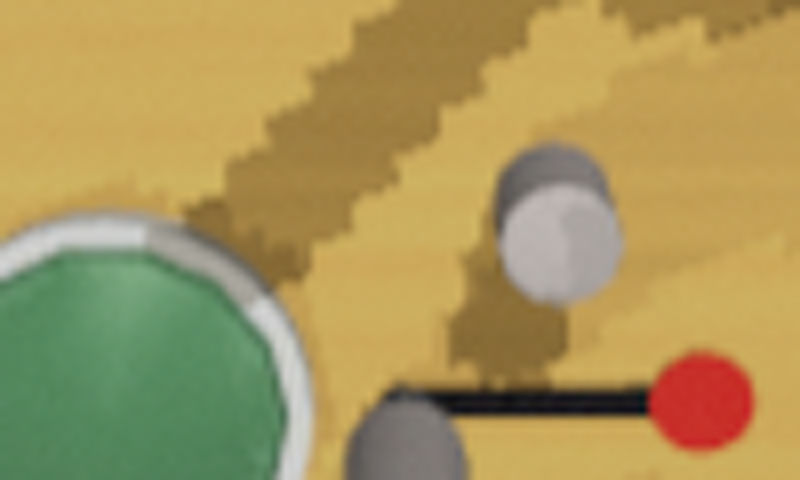

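The wrist crop has the pen at x=407 at the corner of the line (about 403), 25 mm from the red dot, with the line at y≈403. It is on the seam, so I'll draw the bend.

```bash
python3 -m crank '[{"tx":-2.613,"ty":-0.137,"tz":0,"spin":0,"jaw":10},{"tx":-2.585,"ty":-0.409,"tz":0,"spin":0,"jaw":10},{"tx":-2.528,"ty":-0.677,"tz":0,"spin":0,"jaw":10},{"tx":-2.443,"ty":-0.938,"tz":0,"spin":0,"jaw":10},{"tx":-2.332,"ty":-1.188,"tz":0,"spin":0,"jaw":10}]' 60
python3 -m crank '[{"tx":-2.195,"ty":-1.425,"tz":0,"spin":0,"jaw":10},{"tx":-2.034,"ty":-1.647,"tz":0,"spin":0,"jaw":10},{"tx":-1.85,"ty":-1.85,"tz":0,"spin":0,"jaw":10},{"tx":-1.647,"ty":-2.034,"tz":0,"spin":0,"jaw":10},{"tx":-1.425,"ty":-2.195,"tz":0,"spin":0,"jaw":10}]' 60
python3 -m crank '[{"tx":-1.188,"ty":-2.332,"tz":0,"spin":0,"jaw":10},{"tx":-0.938,"ty":-2.443,"tz":0,"spin":0,"jaw":10},{"tx":-0.677,"ty":-2.528,"tz":0,"spin":0,"jaw":10},{"tx":-0.409,"ty":-2.585,"tz":0,"spin":0,"jaw":10},{"tx":-0.137,"ty":-2.613,"tz":0,"spin":0,"jaw":10}]' 60
python3 - <<'E'
from h import *
im,c=cam("wrist"); st=manip.get_state(); print(st['force'],st['tcp_pos'])
cv2.imwrite("pics/c7.png",cv2.resize(im[165:265,220:380],(800,500),interpolation=cv2.INTER_CUBIC))
E
```

```text
time_s: 13.35
tcp_pos: [0.506, -0.1957, 0.179]
ee_rot: [180.0, 0.0, 69.5]
force: [2.0, 0.6, 0.9]
gripper_width: 0.0139
grip_force: 58.8
time_s: 13.98
tcp_pos: [0.4942, -0.2009, 0.179]
ee_rot: [180.0, 0.0, 69.5]
force: [1.4, 0.3, 2.1]
gripper_width: 0.0138
grip_force: 58.8
time_s: 14.6
tcp_pos: [0.4812, -0.1996, 0.179]
ee_rot: [180.0, 0.0, 69.5]
force: [1.0, -0.0, 2.5]
gripper_width: 0.0135
grip_force: 58.7
[-0.69977722  0.10225995  0.79042698] [ 0.48070195 -0.199392    0.17889693]
```

View pics/c7.png

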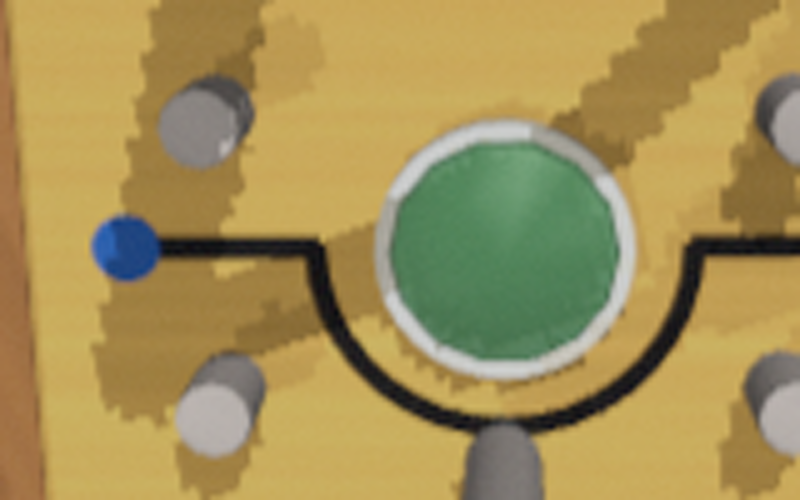

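At the crown the pen is at x=504 against a bend centre of about 505, and the blue dot is at (126,247). It is still on the line, so I'll carry on to the blue dot.

```bash
python3 -m crank '[{"tx":0.137,"ty":-2.613,"tz":0,"spin":0,"jaw":10},{"tx":0.409,"ty":-2.585,"tz":0,"spin":0,"jaw":10},{"tx":0.677,"ty":-2.528,"tz":0,"spin":0,"jaw":10},{"tx":0.938,"ty":-2.443,"tz":0,"spin":0,"jaw":10},{"tx":1.188,"ty":-2.332,"tz":0,"spin":0,"jaw":10}]' 60
python3 -m crank '[{"tx":1.425,"ty":-2.195,"tz":0,"spin":0,"jaw":10},{"tx":1.647,"ty":-2.034,"tz":0,"spin":0,"jaw":10},{"tx":1.85,"ty":-1.85,"tz":0,"spin":0,"jaw":10},{"tx":2.034,"ty":-1.647,"tz":0,"spin":0,"jaw":10},{"tx":2.195,"ty":-1.425,"tz":0,"spin":0,"jaw":10}]' 60
python3 -m crank '[{"tx":2.332,"ty":-1.188,"tz":0,"spin":0,"jaw":10},{"tx":2.443,"ty":-0.938,"tz":0,"spin":0,"jaw":10},{"tx":2.528,"ty":-0.677,"tz":0,"spin":0,"jaw":10},{"tx":2.585,"ty":-0.409,"tz":0,"spin":0,"jaw":10},{"tx":2.613,"ty":-0.137,"tz":0,"spin":0,"jaw":10}]' 60
python3 -m crank '[{"tx":0,"ty":-2.5,"tz":0,"spin":0,"jaw":10},{"tx":0,"ty":-2.5,"tz":0,"spin":0,"jaw":10},{"tx":0,"ty":-2.5,"tz":0,"spin":0,"jaw":10},{"tx":0,"ty":-2.5,"tz":0,"spin":0,"jaw":10},{"tx":0,"ty":-2.5,"tz":0,"spin":0,"jaw":10}]' 60
python3 -m crank '[{"tx":0,"ty":-2.5,"tz":0,"spin":0,"jaw":10},{"tx":0,"ty":-2.5,"tz":0,"spin":0,"jaw":10},{"tx":0,"ty":-2.5,"tz":0,"spin":0,"jaw":10},{"tx":0,"ty":-2.5,"tz":0,"spin":0,"jaw":10},{"tx":0,"ty":-2.5,"tz":0,"spin":0,"jaw":10}]' 60
python3 - <<'E'
from h import *
im,c=cam("wrist"); st=manip.get_state(); print(st['force'],st['tcp_pos'])
p=im[225:265,300:345].astype(int); m=(p[...,0]>p[...,2]+40); Y,X=np.nonzero(m)
print("blue px",m.sum(),X.min()+300,X.max()+300,Y.min()+225,Y.max()+225)
q=im[225:270,290:350].astype(int); line=[int(np.argmin(q[:,50].sum(-1)))+225, int(np.argmin(im[225:270,345].astype(int).sum(-1)))+225]; print(line)
E
```

```text
time_s: 15.28
tcp_pos: [0.4707, -0.192, 0.179]
ee_rot: [-180.0, 0.0, 69.5]
force: [1.2, -1.7, 1.3]
gripper_width: 0.0133
grip_force: 58.7
time_s: 15.9
tcp_pos: [0.4653, -0.1801, 0.1789]
ee_rot: [-180.0, 0.0, 69.5]
force: [-0.0, -2.3, 1.1]
gripper_width: 0.0132
grip_force: 58.7
time_s: 16.52
tcp_pos: [0.4666, -0.1672, 0.1789]
ee_rot: [-180.0, 0.0, 69.5]
force: [-0.1, -1.4, 2.0]
gripper_width: 0.0133
grip_force: 58.7
time_s: 17.15
tcp_pos: [0.4549, -0.163, 0.179]
ee_rot: [180.0, -0.0, 69.5]
force: [1.7, -0.5, 1.2]
gripper_width: 0.0135
grip_force: 58.7
time_s: 17.77
tcp_pos: [0.4431, -0.1585, 0.179]
ee_rot: [-180.0, 0.0, 69.5]
force: [0.8, -0.4, 1.4]
gripper_width: 0.0133
grip_force: 58.7
[0.16472581 0.18462848 1.2417335 ] [ 0.44267389 -0.15837088  0.17888624]
blue px 51 315 327 245 252
[250, 249]
```

The tip is at the blue dot: visible dot centre x=321, line y=249.5, the same relation the red dot had at the start. I'll lift straight off and carry the pen back to the rack.

```bash
python3 -m crank '[{"tx":0,"ty":0,"tz":-4,"spin":0,"jaw":10},{"tx":0,"ty":0,"tz":-8,"spin":0,"jaw":10},{"tx":0,"ty":0,"tz":-12,"spin":0,"jaw":10},{"tx":0,"ty":0,"tz":-14,"spin":0,"jaw":10},{"tx":0,"ty":0,"tz":-14,"spin":0,"jaw":10}]' 60
python3 -m crank '[{"tx":36.1,"ty":-22.6,"tz":0,"spin":0,"jaw":10},{"tx":36.1,"ty":-22.6,"tz":0,"spin":0,"jaw":10},{"tx":36.1,"ty":-22.6,"tz":0,"spin":0,"jaw":10},{"tx":36.1,"ty":-22.6,"tz":0,"spin":0,"jaw":10},{"tx":36.1,"ty":-22.6,"tz":0,"spin":0,"jaw":10}]' 60
python3 -m crank '[{"tx":29.8,"ty":16,"tz":0,"spin":0,"jaw":10},{"tx":29.8,"ty":16,"tz":0,"spin":0,"jaw":10},{"tx":29.8,"ty":16,"tz":0,"spin":0,"jaw":10},{"tx":29.8,"ty":16,"tz":0,"spin":0,"jaw":10},{"tx":29.8,"ty":16,"tz":0,"spin":0,"jaw":10}]' 60
python3 -m crank '[{"tx":0,"ty":0,"tz":0,"spin":-9.1,"jaw":10},{"tx":0,"ty":0,"tz":0,"spin":-9.2,"jaw":10},{"tx":0,"ty":0,"tz":0,"spin":-9.1,"jaw":10},{"tx":0,"ty":0,"tz":0,"spin":0,"jaw":10},{"tx":0,"ty":0,"tz":0,"spin":0,"jaw":10}]' 60
python3 - <<'E'
from h import *
s=manip.get_state(); d=1e3*(np.array([.5272,.1618,.231])-s['tcp_pos']); y=np.radians(s['ee_rot'][2]); print(s['tcp_pos'],s['ee_rot'],"tx,ty",d[0]*np.cos(y)+d[1]*np.sin(y),d[0]*np.sin(y)-d[1]*np.cos(y))
E
```

```text
time_s: 18.45
tcp_pos: [0.4434, -0.1587, 0.2323]
ee_rot: [180.0, 0.0, 69.5]
force: [-0.1, -0.2, -0.7]
gripper_width: 0.0138
grip_force: 58.6
time_s: 19.08
tcp_pos: [0.4007, 0.0513, 0.2319]
ee_rot: [179.9, -0.0, 69.5]
force: [0.3, 0.3, -0.1]
gripper_width: 0.0135
grip_force: 58.6
time_s: 19.7
tcp_pos: [0.5289, 0.1624, 0.2318]
ee_rot: [180.0, -0.0, 69.5]
force: [-0.5, -0.4, -1.3]
gripper_width: 0.0134
grip_force: 58.7
time_s: 20.32
tcp_pos: [0.5281, 0.1615, 0.2314]
ee_rot: [180.0, -0.0, 96.7]
force: [0.6, 0.1, -0.8]
gripper_width: 0.0135
grip_force: 58.7
[0.52807535 0.16151915 0.23138365] [ 1.79979492e+02 -3.17514749e-03  9.66658529e+01] tx,ty 0.3805607616621831 -0.8368345904172599
```

```bash
python3 -m crank '[{"tx":0.4,"ty":-0.8,"tz":12,"spin":0,"jaw":10},{"tx":0,"ty":0,"tz":18,"spin":0,"jaw":10},{"tx":0,"ty":0,"tz":18,"spin":0,"jaw":10},{"tx":0,"ty":0,"tz":18,"spin":0,"jaw":10},{"tx":0,"ty":0,"tz":10,"spin":0,"jaw":10}]' 60
python3 -m crank '[{"tx":0,"ty":0,"tz":9,"spin":0,"jaw":10},{"tx":0,"ty":0,"tz":9,"spin":0,"jaw":10},{"tx":0,"ty":0,"tz":9,"spin":0,"jaw":10},{"tx":0,"ty":0,"tz":9,"spin":0,"jaw":10},{"tx":0,"ty":0,"tz":9,"spin":0,"jaw":10}]' 60
python3 -m crank '[{"tx":0,"ty":0,"tz":3,"spin":0,"jaw":10},{"tx":0,"ty":0,"tz":2,"spin":0,"jaw":10},{"tx":0,"ty":0,"tz":2,"spin":0,"jaw":10},{"tx":0,"ty":0,"tz":1,"spin":0,"jaw":10},{"tx":0,"ty":0,"tz":0,"spin":0,"jaw":10}]' 60
```

```text
time_s: 20.95
tcp_pos: [0.5265, 0.1616, 0.1532]
ee_rot: [-179.9, 0.0, 96.9]
force: [-0.4, 0.5, -0.3]
gripper_width: 0.0133
grip_force: 58.7
time_s: 21.58
tcp_pos: [0.5272, 0.1618, 0.1095]
ee_rot: [180.0, 0.0, 96.9]
force: [-0.6, -0.7, -1.1]
gripper_width: 0.0135
grip_force: 58.7
time_s: 22.2
tcp_pos: [0.5272, 0.1618, 0.102]
ee_rot: [180.0, -0.0, 96.9]
force: [0.1, -0.2, -0.3]
gripper_width: 0.0136
grip_force: 58.7
```

```bash
python3 -m crank '[{"tx":0,"ty":0,"tz":0.5,"spin":0,"jaw":10},{"tx":0,"ty":0,"tz":0.5,"spin":0,"jaw":10},{"tx":0,"ty":0,"tz":0.3,"spin":0,"jaw":10},{"tx":0,"ty":0,"tz":0,"spin":0,"jaw":10},{"tx":0,"ty":0,"tz":0,"spin":0,"jaw":10}]' 60
python3 -m crank '[{"tx":0,"ty":0,"tz":0,"spin":0,"jaw":16},{"tx":0,"ty":0,"tz":0,"spin":0,"jaw":24},{"tx":0,"ty":0,"tz":0,"spin":0,"jaw":36},{"tx":0,"ty":0,"tz":0,"spin":0,"jaw":50},{"tx":0,"ty":0,"tz":0,"spin":0,"jaw":60}]' 20
python3 -m crank '[{"tx":0,"ty":0,"tz":0,"spin":0,"jaw":60},{"tx":0,"ty":0,"tz":-8,"spin":0,"jaw":60},{"tx":0,"ty":0,"tz":-20,"spin":0,"jaw":60},{"tx":0,"ty":0,"tz":-30,"spin":0,"jaw":60},{"tx":0,"ty":0,"tz":-30,"spin":0,"jaw":60}]' 20
python3 -m crank '[{"tx":0,"ty":0,"tz":-40,"spin":0,"jaw":60},{"tx":0,"ty":0,"tz":-20,"spin":0,"jaw":60},{"tx":0,"ty":0,"tz":0,"spin":0,"jaw":60},{"tx":0,"ty":0,"tz":0,"spin":0,"jaw":60},{"tx":0,"ty":0,"tz":0,"spin":0,"jaw":60}]' 20
python3 - <<'E'
from h import *
o=[]
for n,x,y in(("scene",325,255),("side",230,160)):
    im,c=cam(n); o.append(cv2.resize(im[y:y+120,x:x+100],(400,480),interpolation=cv2.INTER_CUBIC))
cv2.imwrite("pics/c8.png",np.hstack(o))
E
```

```text
time_s: 22.82
tcp_pos: [0.5273, 0.1619, 0.1012]
ee_rot: [180.0, -0.0, 96.9]
force: [-1.3, -0.1, 5.5]
gripper_width: 0.0136
grip_force: 59.4
time_s: 23.45
tcp_pos: [0.5272, 0.1618, 0.1007]
ee_rot: [-180.0, 0.0, 96.9]
force: [-0.7, 0.5, -0.1]
gripper_width: 0.0604
grip_force: 0.0
time_s: 24.08
tcp_pos: [0.5271, 0.1618, 0.1901]
ee_rot: [180.0, -0.0, 96.9]
force: [0.1, -0.1, 0.6]
gripper_width: 0.0599
grip_force: 0.0
time_s: 24.7
tcp_pos: [0.5265, 0.1616, 0.2475]
ee_rot: [-179.9, 0.0, 96.9]
force: [-0.1, -0.1, 0.5]
gripper_width: 0.0596
grip_force: 0.0
```

View pics/c8.png

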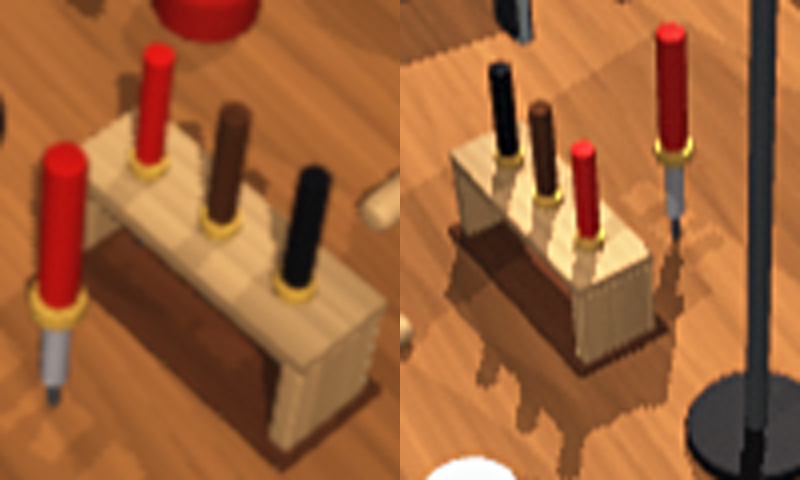

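The pen hangs upright in its own hole with the collar down, as before (scene butt at crop (158,52)). The gripper is clear, so I'm handing in.

```bash
python3 -c "
from plant import manip
print(manip.close_job())"
```

```text
the job is handed in; nothing more can be done
None
```

I drew the red pen along the seam from the red dot to the blue dot in one pass at about 2 cm/s, nose about 5 mm in, then hung it back in its own rack hole and handed the job in at about 25 s; the judge's verdict was not shown.

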